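# Mesh the gear on the splined gearbox shaft and hold it down against its spring

### The arm

A 7-joint arm with a two-finger parallel gripper is mounted at the origin on the work surface. World frame = base frame: x ahead of the robot, y to its left, z up, the work surface at z = 0. Lengths are in m, angles in degrees, forces in N, time in s.
With the tool pointing down it reaches from about 0.425 to 0.875 m from the base axis. Payload 4.7 kg.
Tool frame: the origin (TCP) lies on the centre line of the jaws, within the pads' length; the fingertips stand 14 mm ahead of it and the grasp point (between the pads) lies 5 mm behind it; z points along the fingers, y is the line along which they close (so a half turn about z gives the same grasp; the last joint's range is limited). The gripper opens to 87 mm and grips with 3 to 60 N. Pads are 19 mm wide; open, the fingers measure 117 mm over their backs; the gripper's body (75 mm by 190 mm) begins 51 mm behind the grasp point.
Start: joints at [76.897, 18.392, -4.016, 83.108, 1.295, 78.541, -3.26], TCP at [0.156, -0.631, 0.237] pointing down, gripper open.
Joint ranges: [-163.93, 163.93], [-17.29, 119.83], [-79.2, 71.16], [3.27, 140.29], [-89.18, 269.18], [5.43, 117.66], [-154.24, 154.24]. Speed limits (degrees/s): [147.25, 147.25, 180, 180, 180, 180, 180].

### API

Orientations are given as [roll, pitch, yaw] about the fixed x, y, z axes, in that order (R = Rz(yaw) Ry(pitch) Rx(roll)).
In Python, from cell import env gives the robot as it stands.
- The arm moves only by the tool jog_arm, never from a script. Its argument "motion" is a list that holds one entry, the list of rows, each a list of 7 numbers: the shift along the tool's x, y, z in units of 0.1 m (1.0 is 0.1 m), then the turn, a rotation vector about the tool's x, y, z in units of 180 degrees (1.0 is 180 degrees), then the closure, from 0 (fully open) to 1 (shut). A call has 1 to 5 rows; each row is the pose to reach, as a shift and turn from the pose commanded when the call began, along the tool's axes at that moment, turning the shorter way round; what a row does not reach only later rows make up. A row lasts 1/10 s, in which the tool goes at most 50 mm and 8.59 degrees, less where a joint would pass 70% of its speed; a pose out of reach is approached as far as the arm can. A call with a number of a shift or a turn outside -1 to 1 is refused whole. A call with a gripper value outside its range is refused whole. The fingers move at their own pace and stop on an object; "grip_force" is the grip in N (left out, the last holds). Time passes only in rows, so rows that repeat a pose let the fingers close. It gives the time, the measured TCP pose, the force, the opening and the grip force at its end, in the units of the state.
- env.get_obs(): the state, without advancing time (a new reading comes with each control period).
- env.read_camera(name): name is "scene" or "top" or "wrist"; returns (picture, depth): 480x640x3 uint8, red, green, blue; 480x640 float32, m along the optical axis (not along the pixel's ray), 0 where there is no reading.
- env.camera_info(name): a dict with "camera_matrix" (3x3 intrinsics, pixels), "k1" (the pictures are not rectified: a ray, as slopes to the right and down, at radius r is drawn at 1 + k1 r^2 times it, then the intrinsics apply), "origin" and "orientation" of the camera in the world; the wrist camera has in their place "mount" (4x4, takes a point from camera to tool coordinates, whose origin is the TCP and whose axes are the flange's). Camera axes: x right, y down, z forward; pixel columns grow to the right and rows downward; lengths in m; the calibration is good to about 2 mm. A picture is of the moment at which its call begins: read the wrist's pose just before it. camera_info takes no time and is no camera call.
- env.sign_off(): hands the job in; it is judged then, once.
The state is a dict: "time_s": time; "qpos": joint angles; "joint_velocities": joint speeds; "effort": joint torques, N m; "tool_pos": TCP position; "tool_rot": TCP orientation; "force": force on the tool from outside, world axes, zero at the start; "wrist_torque": the same for the moment, N m; "grip_width": finger opening in m; "grasp_force": force on a finger pad.
Only numpy, scipy, OpenCV 4.12 (cv2) and the standard library are available. Lean on these libraries where they do the work, as an engineer would, in place of code of your own. Each camera call takes 0.05 s, during which the arm holds its last target. There are 200 camera calls.

### The job

Pick up the gear with the square hub and cross-shaped bore, put it hub up on the upright shaft of the gearbox, turn it until its slots mesh with the shaft's four splines, and slide it home, pushing the sprung brass washer down to its stop. Finish while still gripping the gear and keeping it pressed fully home, so that I can fit the retaining clip: do not let go. Leave the other gear, the tin, the screwdriver and the cup where they are.

Things in the scene. Friction and masses are not known exactly. Their poses are not given: they have to be found in the camera images.
- gearbox: Grey gearbox fixed to the bench, 120 x 100 x 50 mm (x, y, z), a dark motor 44 mm across sticking out low on its +x side to 113 mm from the centre. Origin: centre of its underside, z up. On its z axis stands the steel shaft, through a sprung brass washer. Heights above the bench: box top 50; dark boss (48 across) to 54; splines to 84; round pilot pin, 9 mm across, from 84 to 116, domed.
- shaft (a joint): Angle (rad, counter-clockwise from above) of the shaft relative to the gearbox, -0.8 to 0.8; very stiff to turn (0.8 N m), stays put. At 0 its four splines point along the gearbox's +x, -x, +y and -y. They form a cross 24 mm from tip to tip, each 6 mm wide, with rounded (3 mm radius) upper edges cresting 84 mm above the bench.
- shaft_tip (a point): Top of the pilot pin, on the shaft axis, 116 mm above the bench. Its x axis points along one spline.
- washer (a joint): How far (m) the sprung brass washer (30 mm bore, 48 across, 6 thick) is pushed down: 0 free, its top 68 mm above the bench; 0.008 at its stop, top at 60 mm. The spring pushes up with about 6 N at 0 and 14 N at the stop, more than the gear's weight, so a gear that is let go rises again.
- home (a point): Point on the shaft axis, fixed to the gearbox, 60 mm above the bench: where the gear's underside centre is when the gear is fully home.
- gear: The gear to fit: aluminium, about 0.22 kg, toothed disc 81 mm across, 14 thick, with a square hub 34 x 34 mm rising to 48 mm above its underside. A cross-shaped bore goes right through: slots 8 mm wide, 26 mm end to end, along the gear's x and y axes, which are square to the hub's flats. Origin: centre of its underside, z up through the hub. It lies on the bench, hub up.
- plain_gear: Bystander: a gear with the same disc but a round hub (38 mm across, 30 mm high) and a round bore. Origin: centre of its underside.
- tin: Bystander: round steel tip-cleaner tin, 64 mm across, 28 mm high. Origin: centre of its underside.
- screwdriver: Bystander: black-handled screwdriver, about 200 mm long, lying on the bench along its x axis, handle towards -x.
- cup: Bystander: black plastic cup, 72 mm across at the rim, 90 mm high. Origin: centre of its underside.
Things that resemble listed ones, but are neither listed nor needed, are in the scene too. Leave any pink or red look-alike of the gear alone.

How it is judged (in metres and radians):
On the way:
1. the gear is lifted by the gripper above the shaft's tip height (height (world z) of gear above 0.105 m and contact force between the fingers and gear above 2 N), for 0.1 s.
At the end, for the whole second after the job is handed in: Gear hub up, its slots on the splines (3 mm of the axis, 4 degrees of upright, 8 degrees in turn), within 2.5 mm of fully home, washer pressed at least 6.5 of its 8 mm and bearing on the gear with over 5 N; fingers still on the gear with over 5 N; at rest (value of joint washer above 0.0065 m and horizontal distance between gear and home below 0.003 m and z of gear in the frame of home below 0.0025 m and angle between gear's own z axis and vertical below 0.07 rad and (angle between the x axis of gear and the x axis of shaft_tip, either way round below 0.14 rad or angle between the x axis of gear and the y axis of shaft_tip, either way round below 0.14 rad) and contact force between gear and washer above 5 N and contact force between the fingers and gear above 5 N and linear speed of gear below 0.01 m/s); the arm keeps its last pose, push and grip.
It fails at once if the plain round-hubbed gear is shifted by more than 30 mm (distance of plain_gear from where it was at the start of the episode above 0.03 m).
It fails at once if the tin is shifted by more than 30 mm (distance of tin from where it was at the start of the episode above 0.03 m).
It fails at once if the screwdriver is shifted by more than 30 mm (distance of screwdriver from where it was at the start of the episode above 0.03 m).
It fails at once if the cup is shifted by more than 30 mm (distance of cup from where it was at the start of the episode above 0.03 m).
It also fails if it takes over 42 s, if anything falls off the work surface, if the arm or the gripper's body presses on something with over 40 N, if the wrist force passes 120 N, or if a joint passes its speed limit or range.

## Working session

There is one attempt and no reset: what is moved stays moved. The work goes in short steps, Python scripts to look and compute and a tool call to move; the robot and the scene stay as the last step left them, time stands still between calls to the robot, and variables do not carry over. Pictures are saved under pics/ and viewed, at most 10 in all, crops included, and the job is handed in when it is done.

Besides the shell and the picture viewer there is one more tool, called after "Request:" by a JSON object that holds its "name" and its "arguments", one argument or row to a line. jog_arm: Moves the arm, as the interface text tells. Shifts and turns lie within -1 to 1; 1 stands for 0.1 m of shift or 180 degrees of turn. Its arguments: {"type":"object","properties":{"motion":{"type":"array","items":{"type":"array","items":{"type":"array","items":{"type":"number"}}}},"grip_force":{"type":"number"}},"required":["motion"]}

```bash
mkdir -p pics; ls; python3 - <<'E'
from cell import env
import numpy as np,cv2
for n in ["scene","top"]:
    c=env.camera_info(n); print(n,c)
    im,d=env.read_camera(n); np.savez(f"pics/{n}.npz",im=im,d=d)
    cv2.imwrite(f"pics/{n}.png",im[:,:,::-1])
print(env.camera_info("wrist")); print(env.get_obs())
E
```

```text
pics
scene {'camera_matrix': array([[552.09354565,   0.        , 313.26919701],
       [  0.        , 552.09354565, 239.22581841],
       [  0.        ,   0.        ,   1.        ]]), 'k1': -0.05334881845614463, 'origin': array([1.23879127, 0.10147308, 1.09283074]), 'orientation': array([-147.90526498,   -0.79012659,   91.33880607])}
top {'camera_matrix': array([[507.04370542,   0.        , 319.25866422],
       [  0.        , 507.04370542, 241.72640255],
       [  0.        ,   0.        ,   1.        ]]), 'k1': -0.07437708059727337, 'origin': array([0.457318  , 0.09605332, 1.29804877]), 'orientation': array([-173.59298909,   -0.98935872,  -90.74846693])}
{'camera_matrix': array([[428.21899452,   0.        , 313.53590169],
       [  0.        , 428.21899452, 227.41871846],
       [  0.        ,   0.        ,   1.        ]]), 'k1': -0.10228388663028153, 'mount': array([[ 8.00222656e-04, -9.62371647e-01, -2.71735484e-01,
         7.59891809e-02],
       [ 9.99999658e-01,  8.26905961e-04,  1.63082522e-05,
         9.92971958e-06],
       [ 2.09005092e-04, -2.71735404e-01,  9.62371979e-01,
        -1.48205970e-01],
       [ 0.00000000e+00,  0.00000000e+00,  0.00000000e+00,
         1.00000000e+00]])}
{'time_s': 0.1, 'qpos': array([76.89600585, 18.43459997, -4.01652298, 83.1686834 ,  1.29606164,
       78.54133411, -3.26155338]), 'joint_velocities': array([ 0.01631598, -0.04673911, -0.05368594, -0.17426233, -0.0438147 ,
       -0.01986411, -0.05571838]), 'effort': array([-4.65205339e-04, -4.92572558e+01, -4.05943561e-01, -3.13398528e+01,
       -6.40379847e-02,  3.95157037e-02,  4.81832558e-05]), 'tool_pos': array([ 0.15612044, -0.63047772,  0.23556666]), 'tool_rot': array([-1.79900680e+02,  6.25961490e-03,  1.39132105e+01]), 'force': array([-0.4613059 , -1.1064245 ,  0.20332374]), 'wrist_torque': array([0.02928392, 0.00147442, 0.06104165]), 'grasp_force': 0.0, 'grip_width': 0.08736748364156484}
```

View pics/top.png

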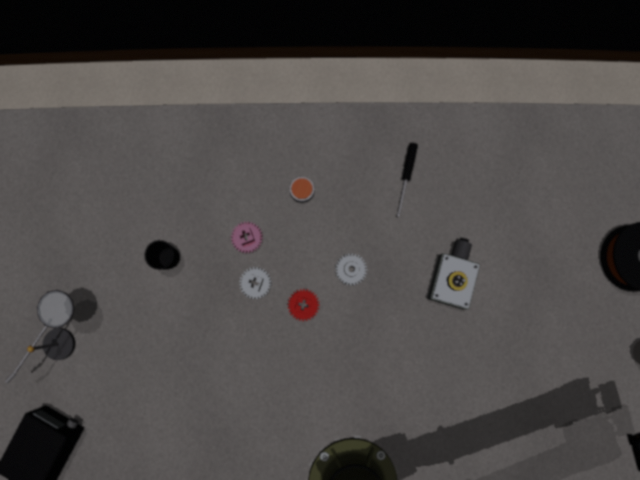

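View pics/scene.png

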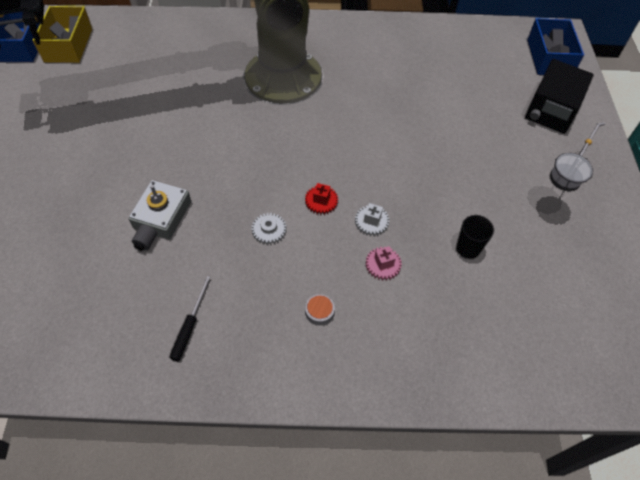

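The top view shows the gear to fit at (255,283), the plain gear at (351,269) and the gearbox at (457,281). The pink look-alike is at (246,237) and the red one at (304,305).

```bash
cat > h.py <<'E'
from cell import env
import numpy as np,cv2
from scipy.spatial.transform import Rotation as R
def T(p,rpy):
    M=np.eye(4);M[:3,:3]=R.from_euler('xyz',rpy,degrees=True).as_matrix();M[:3,3]=p;return M
def cam(n,obs=None):
    c=env.camera_info(n)
    if n=="wrist": M=T(obs["tool_pos"],obs["tool_rot"])@c["mount"]
    else: M=T(c["origin"],c["orientation"])
    return c["camera_matrix"],c["k1"],M
def rays(K,k1,M,uv):
    D=np.array([k1,0,0,0.]); n=cv2.undistortPoints(np.asarray(uv,float).reshape(-1,1,2),K,D)[:,0]
    return np.c_[n,np.ones(len(n))]
def onz(C,uv,z):
    r=rays(*C,uv)@C[2][:3,:3].T; o=C[2][:3,3]; return o+r*((z-o[2])/r[:,2])[:,None]
def cloud(C,d):
    v,u=np.mgrid[:480,:640]; r=rays(*C,np.c_[u.ravel(),v.ravel()])*d.reshape(-1,1)
    return (r@C[2][:3,:3].T+C[2][:3,3]).reshape(480,640,3)
def proj(C,X):
    Mi=np.linalg.inv(C[2]); return cv2.projectPoints(np.asarray(X,float),cv2.Rodrigues(Mi[:3,:3])[0],Mi[:3,3],C[0],np.array([C[1],0,0,0.]))[0][:,0]
def tri(Cs,uvs):
    A=np.zeros((3,3));b=np.zeros(3)
    for C,uv in zip(Cs,uvs):
        r=C[2][:3,:3]@rays(*C,[uv])[0]; r/=np.linalg.norm(r); P=np.eye(3)-np.outer(r,r); A+=P;b+=P@C[2][:3,3]
    return np.linalg.solve(A,b)
E
python3 - <<'E'
from h import *
pts={"gear":((255,283),(373,219)),"plain":((351,269),(269,228)),"box":((457,281),(157,200)),"tin":((302,189),(320,308)),"pink":((246,237),(384,262)),"red":((304,305),(322,199)),"cup":((162,255),(475,237))}
Ct,Cs=cam("top"),cam("scene")
dt=np.load("pics/top.npz")["d"];ds=np.load("pics/scene.npz")["d"]
ct,cs=cloud(Ct,dt),cloud(Cs,ds)
for k,(a,b) in pts.items():
    p=tri([Ct,Cs],[a,b]); print(k,p.round(3),ct[a[1],a[0]].round(3),cs[b[1],b[0]].round(3))
    for c in (ct,cs):
        m=(np.linalg.norm(c[...,:2]-p[:2],axis=-1)<.06)&(c[...,2]>.007)&(c[...,2]<.2)
        q=c[m]; 
        if len(q): print("   n",len(q),"mid",((q.min(0)+q.max(0))/2).round(3),"max",q.max(0).round(3), "top mean",q[q[:,2]>q[:,2].max()-.006].mean(0).round(3))
E
```

```text
gear [0.498 0.239 0.01 ] [ 0.499  0.238 -0.005] [0.519 0.237 0.041]
   n 708 mid [0.494 0.24  0.031] max [0.539 0.295 0.055] top mean [0.499 0.236 0.051]
   n 785 mid [0.503 0.238 0.03 ] max [0.543 0.279 0.052] top mean [0.501 0.238 0.048]
plain [ 0.531 -0.006  0.009] [ 0.532 -0.009 -0.   ] [ 0.544 -0.002  0.029]
   n 701 mid [ 0.531 -0.008  0.023] max [0.59  0.033 0.039] top mean [ 0.535 -0.009  0.035]
   n 778 mid [ 0.531 -0.005  0.021] max [0.574 0.034 0.035] top mean [ 0.534 -0.004  0.031]
box [ 0.495 -0.264  0.06 ] [ 0.494 -0.258  0.085] [ 0.507 -0.257  0.076]
   n 1763 mid [ 0.495 -0.264  0.064] max [ 0.555 -0.207  0.119] top mean [ 0.495 -0.265  0.116]
   n 1692 mid [ 0.495 -0.261  0.063] max [ 0.555 -0.206  0.118] top mean [ 0.498 -0.261  0.116]
tin [0.738 0.117 0.019] [0.735 0.115 0.029] [0.744 0.119 0.033]
   n 511 mid [0.741 0.113 0.022] max [0.785 0.159 0.037] top mean [0.738 0.117 0.032]
   n 738 mid [0.74  0.118 0.021] max [0.772 0.149 0.035] top mean [0.739 0.117 0.03 ]
pink [0.616 0.26  0.011] [ 0.618  0.261 -0.003] [0.637 0.256 0.048]
   n 708 mid [0.615 0.261 0.031] max [0.658 0.311 0.055] top mean [0.615 0.259 0.051]
   n 880 mid [0.616 0.26  0.03 ] max [0.658 0.301 0.053] top mean [0.619 0.26  0.049]
red [0.441 0.116 0.007] [ 0.441  0.113 -0.004] [0.462 0.119 0.035]
   n 683 mid [0.442 0.118 0.031] max [0.484 0.161 0.055] top mean [0.442 0.116 0.051]
   n 744 mid [0.448 0.118 0.03 ] max [0.486 0.158 0.054] top mean [0.446 0.117 0.049]
cup [0.568 0.463 0.052] [0.573 0.476 0.003] [0.547 0.476 0.019]
   n 709 mid [0.57  0.459 0.053] max [0.624 0.497 0.098] top mean [0.564 0.463 0.094]
   n 1208 mid [0.569 0.461 0.05 ] max [0.605 0.498 0.094] top mean [0.568 0.459 0.09 ]
```

Request:
{"name": "jog_arm", "arguments": {
  "motion": [
    [[0.84,-0.55,-0.05,0,0,0,0],[0.84,-0.55,-0.05,0,0,0,0],[0.84,-0.55,-0.05,0,0,0,0]]
  ]
}}

```text
time_s: 0.4
tool_pos: [0.2324, -0.5518, 0.2419]
tool_rot: [-179.9, -0.3, 14.6]
force: [0.6, -0.0, 0.2]
grip_width: 0.0873
grasp_force: 0.0
```

Request:
{"name": "jog_arm", "arguments": {
  "motion": [
    [[0.84,-0.55,-0.05,0,0,0,0],[0.84,-0.55,-0.05,0,0,0,0],[0.84,-0.55,-0.05,0,0,0,0]]
  ]
}}

```text
time_s: 0.7
tool_pos: [0.3, -0.4777, 0.247]
tool_rot: [-179.9, -0.2, 14.6]
force: [0.5, 0.5, 1.2]
grip_width: 0.0868
grasp_force: 0.0
```

Request:
{"name": "jog_arm", "arguments": {
  "motion": [
    [[0.84,-0.55,-0.05,0,0,0,0],[0.84,-0.55,-0.05,0,0,0,0],[0.84,-0.55,-0.05,0,0,0,0]]
  ]
}}

```text
time_s: 1.0
tool_pos: [0.3676, -0.4037, 0.2521]
tool_rot: [-179.9, -0.2, 14.6]
force: [0.7, 0.1, -0.4]
grip_width: 0.0869
grasp_force: 0.0
```

Request:
{"name": "jog_arm", "arguments": {
  "motion": [
    [[0.84,-0.55,-0.05,0,0,0,0],[0.84,-0.55,-0.05,0,0,0,0],[0.84,-0.55,-0.05,0,0,0,0]]
  ]
}}

```text
time_s: 1.3
tool_pos: [0.4352, -0.3295, 0.257]
tool_rot: [-179.9, -0.2, 14.6]
force: [-0.4, 0.3, 0.7]
grip_width: 0.0869
grasp_force: 0.0
```

Request:
{"name": "jog_arm", "arguments": {
  "motion": [
    [[0.84,-0.55,-0.05,0,0,0,0],[0.84,-0.55,-0.05,0,0,0,0],[0.84,-0.55,-0.05,0,0,0,0],[0.84,-0.55,-0.05,0,0,0,0]]
  ]
}}

```text
time_s: 1.7
tool_pos: [0.4985, -0.2619, 0.2612]
tool_rot: [-180.0, 0.0, 14.2]
force: [0.0, -0.7, -0.5]
grip_width: 0.0871
grasp_force: 0.0
```

```bash
cat > shot.py <<'E'
from h import *
import sys,json
n=sys.argv[1]; o=env.get_obs(); im,d=env.read_camera("wrist")
C=cam("wrist",o); np.savez(f"pics/{n}.npz",im=im,d=d,M=C[2])
cv2.imwrite(f"pics/{n}.png",im[:,:,::-1]); print(o["time_s"],o["tool_pos"].round(4),o["tool_rot"].round(2),o["qpos"].round(1))
E
python3 shot.py wA
```

```text
1.7 [ 0.4985 -0.2619  0.2612] [-1.7998e+02  3.0000e-02  1.4160e+01] [ 46.9   8.6 -24.3  92.9   3.6  79.3 -53.7]
```

View pics/wA.png

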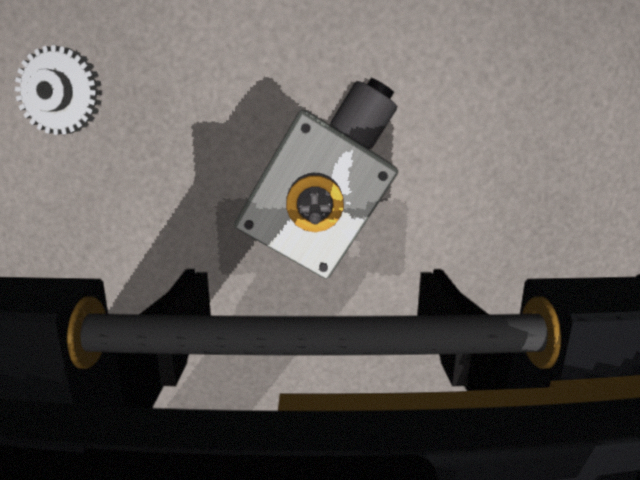

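Request:
{"name": "jog_arm", "arguments": {
  "motion": [
    [[0.3,-0.6,0,0,0,0,0],[0.3,-0.6,0,0,0,0,0],[0.3,-0.6,0,0,0,0,0],[0.3,-0.6,0,0,0,0,0]]
  ]
}}

```text
time_s: 2.15
tool_pos: [0.5116, -0.1997, 0.2614]
tool_rot: [179.9, 0.1, 13.8]
force: [-0.7, -0.9, 0.4]
grip_width: 0.087
grasp_force: 0.0
```

```bash
python3 shot.py wB
```

```text
2.15 [ 0.5116 -0.1997  0.2614] [1.7993e+02 6.0000e-02 1.3790e+01] [ 43.3   7.  -26.9  94.7   3.3  79.1 -60.3]
```

View pics/wB.png

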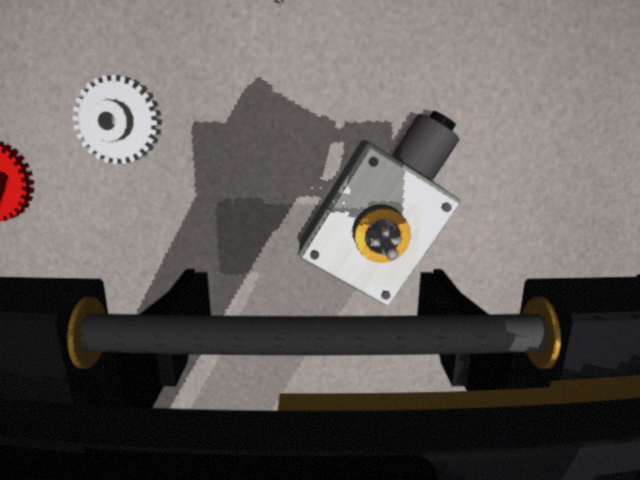

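Both wrist views show the gearbox clearly. The shaft is at (315,205) in A and (383,237) in B, with the splines visible inside the brass washer. I'll rectify crops onto the crest plane.

```bash
cat > ortho.py <<'E'
from h import *
def load(n):
    f=np.load(f"pics/{n}.npz"); c=env.camera_info("wrist"); return f["im"],f["d"],(c["camera_matrix"],c["k1"],f["M"])
def ortho(n,cx,cy,z,w=.06,s=6000):
    # up = +x world, left = +y world
    im,d,C=load(n); N=int(w*s); j,i=np.mgrid[:N,:N]; X=np.c_[cx+w/2-j.ravel()/s,cy+w/2-i.ravel()/s,np.full(N*N,z)]
    uv=proj(C,X).astype(np.float32).reshape(N,N,2)
    return cv2.remap(im,uv[...,0],uv[...,1],cv2.INTER_CUBIC)[:,:,::-1]
def gain(a,g=2.): return np.clip(a.astype(float)*g,0,255).astype(np.uint8)
E
python3 - <<'E'
from ortho import *
W=[]
for n in("wA","wB"):
    im,d,C=load(n); hsv=cv2.cvtColor(im,cv2.COLOR_RGB2HSV)
    m=((hsv[...,0]>12)&(hsv[...,0]<32)&(hsv[...,1]>130)&(hsv[...,2]>50)).astype(np.uint8); m[265:]=0
    cnt=max(cv2.findContours(m,0,cv2.CHAIN_APPROX_NONE)[0],key=cv2.contourArea)
    h=cv2.convexHull(cnt)[:,0].astype(float); 
    P=onz(C,h,.068); (c,r)=cv2.minEnclosingCircle(((P[:,:2])*1000).astype(np.float32)); e=cv2.fitEllipse((P[:,:2]*1000).astype(np.float32)); print(n,"washer",c,r,e)
    q=cloud(C,d); mm=(np.linalg.norm(q[...,:2]-[.496,-.263],axis=-1)<.025)
    for lo,hi in((.105,.125),(.08,.088),(.064,.072),(.045,.052)):
        k=q[mm&(q[...,2]>lo)&(q[...,2]<hi)]; print(lo,len(k),k.mean(0).round(4) if len(k) else"", np.median(k[:,2]).round(4) if len(k) else "")
a=[gain(ortho(n,.496,-.263,.084),2.5) for n in("wA","wB")]
cv2.imwrite("pics/o1.png",np.hstack(a))
E
```

```text
wA washer (498.40875244140625, -262.60272216796875) 23.39853286743164 ((498.4661865234375, -262.62957763671875), (46.21481704711914, 46.64448547363281), 106.97956848144531)
0.105 146 [ 0.4988 -0.2626  0.1137] 0.1144
0.08 243 [ 0.5008 -0.2618  0.0833] 0.0835
0.064 1597 [ 0.4984 -0.2626  0.0679] 0.0679
0.045 23 [ 0.5032 -0.2543  0.05  ] 0.0498
wB washer (498.7400817871094, -261.8603210449219) 23.528417587280273 ((498.7409973144531, -261.8963623046875), (45.80121994018555, 47.121002197265625), 140.40440368652344)
0.105 153 [ 0.4989 -0.2619  0.1132] 0.114
0.08 272 [ 0.5001 -0.2618  0.0831] 0.0833
0.064 1423 [ 0.4994 -0.2611  0.068 ] 0.068
0.045 60 [ 0.4899 -0.2416  0.0502] 0.0501
```

View pics/o1.png

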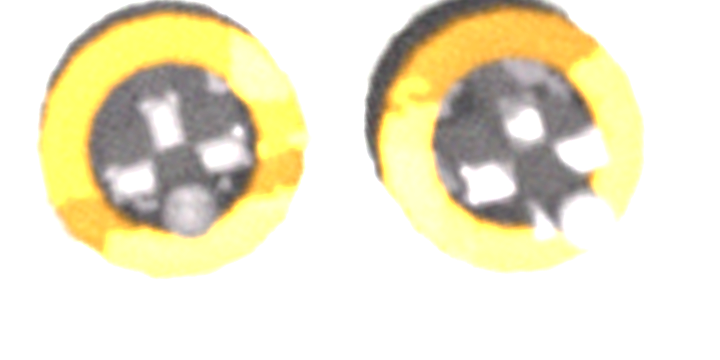

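```bash
python3 - <<'E'
from ortho import *
c0=np.array([.4986,-.2622])
for n in("wA","wB"):
    im,d,C=load(n);q=cloud(C,d)
    for c in (c0,c0+[.001,0],c0+[0,.001]):
        v=q[...,:2]-c; r=np.hypot(v[...,0],v[...,1]); m=(r>.006)&(r<.0125)&(q[...,2]>.079)&(q[...,2]<.087)
        t=np.arctan2(v[m][:,1],v[m][:,0]); print(n,m.sum(),np.degrees(np.angle(np.exp(4j*t).sum()))/4)
    # image: cross template on the ortho at crest plane
    g=cv2.cvtColor(ortho(n,*c0,.084,s=4000),cv2.COLOR_BGR2GRAY).astype(float); N=len(g)
    j,i=np.mgrid[:N,:N]; x=(.03-j/4000)*1e3; y=(.03-i/4000)*1e3
    best=[]
    for dx in np.arange(-2,2.1,.5):
     for dy in np.arange(-2,2.1,.5):
      for a in range(-45,45):
        s,k=np.sin(np.radians(a)),np.cos(np.radians(a)); u=(x-dx)*k+(y-dy)*s; w=-(x-dx)*s+(y-dy)*k
        au,aw=abs(u),abs(w); R=np.hypot(u,w)
        arm=(np.maximum(au,aw)<12)&(R>5.5)&(np.minimum(au,aw)<2.2); bg=(R<12)&(R>5.5)&(np.minimum(au,aw)>4)
        best.append((g[arm].mean()-g[bg].mean(),dx,dy,a))
    print(sorted(best)[-4:])
o=env.get_obs();print(o["tool_pos"],o["tool_rot"])
E
```

```text
wA 179 16.15773884661676
wA 170 16.881426660795807
wA 167 13.723351005962497
[(np.float64(42.68836124126277), np.float64(0.0), np.float64(0.0), 17), (np.float64(42.72521754163545), np.float64(0.0), np.float64(0.0), 16), (np.float64(42.75056647976035), np.float64(0.0), np.float64(-0.5), 17), (np.float64(42.80757330375157), np.float64(0.0), np.float64(-0.5), 18)]
wB 202 16.207602685900707
wB 193 16.44329441226131
wB 188 14.81826704775271
[(np.float64(52.08750096013519), np.float64(-0.5), np.float64(0.0), 17), (np.float64(52.25156940379871), np.float64(-0.5), np.float64(0.0), 14), (np.float64(52.48932845425382), np.float64(-0.5), np.float64(0.0), 16), (np.float64(52.527944523362194), np.float64(-0.5), np.float64(0.0), 15)]
[ 0.51143957 -0.20025748  0.26135457] [1.79938529e+02 6.21710826e-02 1.37198848e+01]
```

The shaft axis is at (0.4985, -0.2624) with the splines at about 16.5°. The heights agree with the text (116, 84 and 68 mm). Next I move over to the gear.

Request:
{"name": "jog_arm", "arguments": {
  "motion": [
    [[0.22,-0.97,0,0,0,0,0],[0.22,-0.97,0,0,0,0,0],[0.22,-0.97,0,0,0,0,0]]
  ]
}}

```text
time_s: 2.5
tool_pos: [0.5107, -0.092, 0.2621]
tool_rot: [-179.9, -0.1, 14.4]
force: [0.7, 0.7, -0.4]
grip_width: 0.0872
grasp_force: 0.0
```

Request:
{"name": "jog_arm", "arguments": {
  "motion": [
    [[0.22,-0.97,0,0,0,0,0],[0.22,-0.97,0,0,0,0,0],[0.22,-0.97,0,0,0,0,0]]
  ]
}}

```text
time_s: 2.8
tool_pos: [0.5083, 0.0076, 0.2621]
tool_rot: [-179.9, -0.1, 14.4]
force: [0.3, -0.5, 0.5]
grip_width: 0.0872
grasp_force: 0.0
```

Request:
{"name": "jog_arm", "arguments": {
  "motion": [
    [[0.22,-0.97,0,0,0,0,0],[0.22,-0.97,0,0,0,0,0],[0.22,-0.97,0,0,0,0,0]]
  ]
}}

```text
time_s: 3.1
tool_pos: [0.5059, 0.1071, 0.2621]
tool_rot: [-179.8, -0.1, 14.4]
force: [-0.0, 0.4, 0.5]
grip_width: 0.0874
grasp_force: 0.0
```

Request:
{"name": "jog_arm", "arguments": {
  "motion": [
    [[0.22,-0.97,0,0,0,0,0],[0.22,-0.97,0,0,0,0,0],[0.22,-0.97,0,0,0,0,0],[0.22,-0.97,0,0,0,0,0]]
  ]
}}

```text
time_s: 3.5
tool_pos: [0.505, 0.1997, 0.2613]
tool_rot: [180.0, 0.0, 14.0]
force: [0.1, -0.5, -0.3]
grip_width: 0.0869
grasp_force: 0.0
```

```bash
python3 shot.py wC
```

```text
3.5 [0.505  0.1997 0.2613] [1.7999e+02 3.0000e-02 1.3990e+01] [  18.3    8.4  -46.7   95.     6.2   79.3 -105.2]
```

Request:
{"name": "jog_arm", "arguments": {
  "motion": [
    [[0.05,-0.4,0.2,0,0,0,0],[0.05,-0.4,0.2,0,0,0,0],[0.05,-0.4,0.2,0,0,0,0]]
  ]
}}

```text
time_s: 3.85
tool_pos: [0.5002, 0.2385, 0.2409]
tool_rot: [179.9, 0.1, 13.8]
force: [-0.3, -0.4, 0.1]
grip_width: 0.0871
grasp_force: 0.0
```

```bash
python3 shot.py wD; python3 - <<'E'
from ortho import *
for n in("wC","wD"):
    im,d,C=load(n);q=cloud(C,d); m=np.linalg.norm(q[...,:2]-[.5,.238],axis=-1)<.055
    k=q[m&(q[...,2]>.042)&(q[...,2]<.055)]; r=cv2.minAreaRect((k[:,:2]*1000).astype(np.float32)); print(n,len(k),np.median(k[:,2]),r)
    k=q[m&(q[...,2]>.009)&(q[...,2]<.018)]; print(np.median(k[:,2]),cv2.minEnclosingCircle((k[:,:2]*1000).astype(np.float32)))
a=[gain(ortho(n,.5,.238,.048,.07,5000),1.5) for n in("wC","wD")]
cv2.imwrite("pics/o2.png",np.hstack(a))
E
```

```text
3.85 [0.5002 0.2385 0.2409] [1.7995e+02 8.0000e-02 1.3840e+01] [  14.6   11.1  -48.1   95.2    8.5   77.6 -111. ]
wC 1181 0.04796348699786651 ((501.4732666015625, 238.23802185058594), (34.22340774536133, 34.54114532470703), 70.15052032470703)
0.014016671227277261 ((501.4964599609375, 238.5008544921875), 40.91674041748047)
wD 1321 0.04801826898014411 ((501.5018005371094, 238.1676025390625), (34.2083625793457, 34.40342712402344), 70.09259796142578)
0.014043274185542298 ((501.48175048828125, 238.25946044921875), 40.83918762207031)
```

View pics/o2.png

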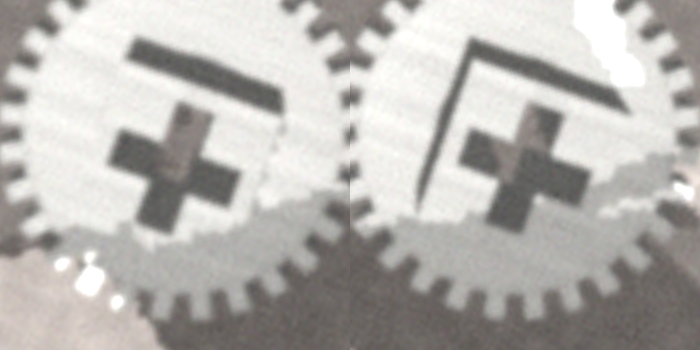

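The gear centre is (0.5015, 0.2382), its top is at 48 mm and its disc at 14 mm, and the slots sit at -19.9° / 70.1°. I'll grasp at yaw 70.1°, which needs a turn of +36.4° to reach the spline angle.

Request:
{"name": "jog_arm", "arguments": {
  "motion": [
    [[0,0,0.5,0,0,-0.17,0],[0,0,0.5,0,0,-0.17,0],[0,0,0.5,0,0,-0.17,0],[0,0,0.5,0,0,-0.17,0],[0,0,0.5,0,0,-0.17,0]]
  ]
}}

```text
time_s: 4.4
tool_pos: [0.5011, 0.2378, 0.1917]
tool_rot: [179.9, 0.0, 44.3]
force: [0.0, 0.4, 0.1]
grip_width: 0.0874
grasp_force: 0.0
```

Request:
{"name": "jog_arm", "arguments": {
  "motion": [
    [[0,0,0.7,0,0,-0.143,0],[0,0,0.7,0,0,-0.143,0],[0,0,0.7,0,0,-0.143,0],[0,0,0.7,0,0,-0.143,0],[0,0,0.7,0,0,-0.143,0]]
  ]
}}

```text
time_s: 4.9
tool_pos: [0.5009, 0.2394, 0.1221]
tool_rot: [179.9, -0.0, 69.9]
force: [0.0, -0.4, 0.6]
grip_width: 0.0869
grasp_force: 0.0
```

```bash
cat > go.py <<'E'
from h import *
import sys
# target x y z yaw -> shift (units .1 m) and turn (units 180 deg) in tool axes
x,y,z,yaw=map(float,sys.argv[1:5]); obs=[env.get_obs()]; o=obs[0]
A=T(o["tool_pos"],o["tool_rot"]); B=T([x,y,z],[180,0,yaw]); D=np.linalg.inv(A)@B
print("shift",(D[:3,3]*10).round(3),"turn",(R.from_matrix(D[:3,:3]).as_rotvec()/np.pi).round(4))
print({k:np.round(o[k],4) for k in("time_s","tool_pos","tool_rot","force","wrist_torque","grip_width","grasp_force","qpos")})
E
python3 go.py .5015 .2382 .033 70.1
```

```text
shift [-0.009  0.009  0.891] turn [ 0.0003 -0.0001 -0.0012]
{'time_s': np.float64(4.9), 'tool_pos': array([0.5009, 0.2394, 0.1221]), 'tool_rot': array([ 1.799392e+02, -2.080000e-02,  6.988130e+01]), 'force': array([ 0.0227, -0.4087,  0.5993]), 'wrist_torque': array([ 0.0172, -0.0283, -0.0021]), 'grip_width': np.float64(0.0869), 'grasp_force': np.float64(0.0), 'qpos': array([ 18.314 ,  19.8698, -54.5007, 103.3257,  17.6982,  65.8225,
       -62.0581])}
```

Request:
{"name": "jog_arm", "arguments": {
  "motion": [
    [[-0.01,0.01,0.45,0,0,0,0],[-0.01,0.01,0.89,0,0,-0.001,0],[-0.01,0.01,0.89,0,0,-0.001,0],[-0.01,0.01,0.89,0,0,-0.001,0],[-0.01,0.01,0.89,0,0,-0.001,0.3]]
  ],
  "grip_force": 40
}}

```text
time_s: 5.4
tool_pos: [0.5023, 0.24, 0.0352]
tool_rot: [179.8, -0.2, 70.4]
force: [0.2, 0.8, 0.9]
grip_width: 0.0838
grasp_force: 0.0
```

Request:
{"name": "jog_arm", "arguments": {
  "motion": [
    [[0,0,0,0,0,0,0.6],[0,0,0,0,0,0,1],[0,0,0,0,0,0,1],[0,0,0,0,0,0,1],[0,0,0,0,0,0,1]]
  ]
}}

```text
time_s: 5.9
tool_pos: [0.5005, 0.2389, 0.0327]
tool_rot: [180.0, 0.0, 70.4]
force: [0.3, -0.2, -0.2]
grip_width: 0.047
grasp_force: 0.0
```

Request:
{"name": "jog_arm", "arguments": {
  "motion": [
    [[0,0,0,0,0,0,1],[0,0,0,0,0,0,1]]
  ]
}}

```text
time_s: 6.1
tool_pos: [0.5004, 0.2389, 0.0324]
tool_rot: [-180.0, 0.0, 70.4]
force: [-0.3, -1.4, 0.2]
grip_width: 0.0336
grasp_force: 40.0
```

```bash
python3 go.py .5015 .2382 .033 70.1
```

```text
shift [-0.003  0.013 -0.006] turn [-0.      0.0001  0.0019]
{'time_s': np.float64(6.1), 'tool_pos': array([0.5004, 0.2389, 0.0324]), 'tool_rot': array([-1.79991e+02,  1.27000e-02,  7.04363e+01]), 'force': array([-0.2924, -1.4102,  0.2379]), 'wrist_torque': array([-0.0466, -0.0442,  0.0146]), 'grip_width': np.float64(0.0336), 'grasp_force': np.float64(39.9837), 'qpos': array([ 14.396 ,  26.6004, -50.6496, 107.5159,  24.2854,  57.3412,
       -66.3365])}
```

Request:
{"name": "jog_arm", "arguments": {
  "motion": [
    [[0,0,-0.2,0,0,0,1],[0,0,-0.5,0,0,0,1],[0,0,-0.8,0,0,0,1],[0,0,-0.8,0,0,0,1]]
  ]
}}

```text
time_s: 6.5
tool_pos: [0.5026, 0.2405, 0.116]
tool_rot: [179.7, -0.2, 70.4]
force: [0.1, -0.0, -2.0]
grip_width: 0.0338
grasp_force: 40.0
```

Request:
{"name": "jog_arm", "arguments": {
  "motion": [
    [[0,0,-0.3,0,0,0,1],[0,0,-0.7,0,0,0,1],[0,0,-0.7,0,0,0,1],[0,0,-0.7,0,0,0,1]]
  ]
}}

```text
time_s: 6.9
tool_pos: [0.5004, 0.2386, 0.182]
tool_rot: [180.0, 0.0, 70.4]
force: [-0.4, 1.1, -2.1]
grip_width: 0.0335
grasp_force: 40.0
```

```bash
python3 go.py .4985 -.2624 .183 106.5; python3 shot.py wE
```

```text
shift [-4.727  1.662 -0.007] turn [ 0.000e+00  2.000e-04 -2.005e-01]
{'time_s': np.float64(6.9), 'tool_pos': array([0.5004, 0.2386, 0.182 ]), 'tool_rot': array([1.799826e+02, 3.380000e-02, 7.041550e+01]), 'force': array([-0.4046,  1.0745, -2.0964]), 'wrist_torque': array([-0.0625,  0.0255,  0.0207]), 'grip_width': np.float64(0.0335), 'grasp_force': np.float64(39.9844), 'qpos': array([ 20.7626,  16.2153, -56.5864,  99.5504,  14.2307,  71.9028,
       -58.8393])}
6.9 [0.5004 0.2386 0.182 ] [1.7998e+02 3.0000e-02 7.0420e+01] [ 20.8  16.2 -56.6  99.6  14.2  71.9 -58.8]
```

View pics/wE.png

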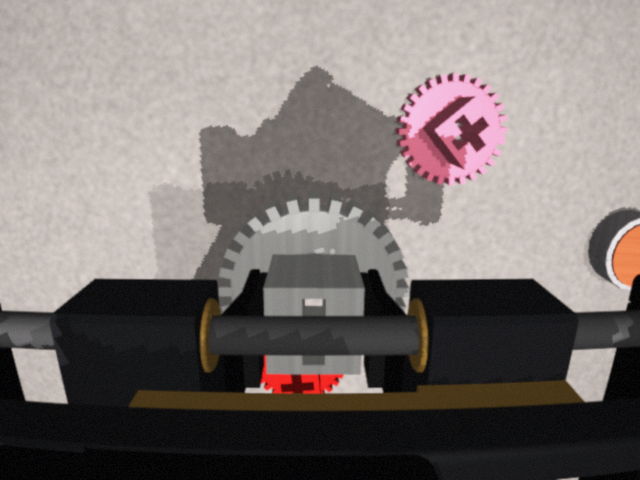

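The gear is held level between the jaws, hub at (313,310) with the disc rim showing ahead. I'll measure its centre in tool coordinates while moving to the shaft.

```bash
python3 - <<'E'
from ortho import *
from scipy.optimize import least_squares
im,d,C=load("wE"); c=env.camera_info("wrist"); q=cloud((C[0],C[1],c["mount"]),d)
m=(np.hypot(q[...,0],q[...,1])<.06)
k=q[m&(q[...,2]<.03)&(q[...,2]>.012)&(q[...,0]>.02)]; print("disc z",np.median(k[:,2]),len(k))
# outer edge: farthest per angle bin
best=[]
P=k[:,:2]; a=np.degrees(np.arctan2(P[:,1],P[:,0])); r=np.hypot(*P.T)
E=np.array([P[(a>b)&(a<=b+10)][np.argmax(r[(a>b)&(a<=b+10)])] for b in range(-60,60,10) if ((a>b)&(a<=b+10)).any()])
s=least_squares(lambda p:np.hypot(*(E-p).T)-.0405,[0,0],loss='soft_l1',f_scale=.0005); print("centre tool",s.x,s.fun.round(4))
h=q[m&(q[...,2]<-.005)&(q[...,2]>-.025)&(abs(q[...,1])<.016)&(q[...,0]>0)]; print("hub top z",np.median(h[:,2]),"front x",np.percentile(h[:,0],[90,98,100]))
for z0 in (-.02,): 
    print("n",np.linalg.lstsq(np.c_[k[:,:2],np.ones(len(k))],k[:,2],rcond=None)[0])
E
```

```text
disc z 0.018574267690604662 5937
centre tool [5.03437321e-05 1.38294533e-03] [-0.0001 -0.0001 -0.     -0.      0.      0.0001  0.      0.0001  0.
 -0.0001 -0.     -0.0001]
hub top z -0.015266038349549677 front x [0.01685846 0.01710704 0.017502  ]
n [0.15064992 0.00045739 0.01512868]
```

Request:
{"name": "jog_arm", "arguments": {
  "motion": [
    [[-0.945,0.332,0,0,0,0,1],[-0.945,0.332,0,0,0,0,1],[-0.945,0.332,0,0,0,0,1]]
  ]
}}

```text
time_s: 7.25
tool_pos: [0.4999, 0.1286, 0.1795]
tool_rot: [-179.9, 0.5, 69.7]
force: [-0.0, -0.8, -2.7]
grip_width: 0.0335
grasp_force: 40.0
```

Request:
{"name": "jog_arm", "arguments": {
  "motion": [
    [[-0.945,0.332,0,0,0,0,1],[-0.945,0.332,0,0,0,0,1],[-0.945,0.332,0,0,0,0,1]]
  ]
}}

```text
time_s: 7.55
tool_pos: [0.4985, 0.0292, 0.18]
tool_rot: [-179.9, 0.3, 69.7]
force: [0.2, 0.5, -2.5]
grip_width: 0.0337
grasp_force: 40.0
```

Request:
{"name": "jog_arm", "arguments": {
  "motion": [
    [[-0.945,0.332,0,0,0,0,1],[-0.945,0.332,0,0,0,0,1],[-0.945,0.332,0,0,0,0,1]]
  ]
}}

```text
time_s: 7.85
tool_pos: [0.4975, -0.0705, 0.1802]
tool_rot: [-179.8, 0.3, 69.7]
force: [-0.8, 0.0, -1.8]
grip_width: 0.0338
grasp_force: 40.0
```

Request:
{"name": "jog_arm", "arguments": {
  "motion": [
    [[-0.945,0.332,0,0,0,0,1],[-0.945,0.332,0,0,0,0,1],[-0.945,0.332,0,0,0,0,1]]
  ]
}}

```text
time_s: 8.15
tool_pos: [0.4965, -0.1705, 0.1801]
tool_rot: [-179.8, 0.2, 69.7]
force: [-0.4, -0.4, -3.0]
grip_width: 0.0335
grasp_force: 40.0
```

Request:
{"name": "jog_arm", "arguments": {
  "motion": [
    [[-0.945,0.332,0,0,0,-0.2,1],[-0.945,0.332,0,0,0,-0.2,1],[-0.945,0.332,0,0,0,-0.2,1],[-0.945,0.332,0,0,0,-0.2,1],[-0.945,0.332,0,0,0,-0.2,1]]
  ]
}}

```text
time_s: 8.65
tool_pos: [0.4977, -0.2613, 0.1804]
tool_rot: [-179.9, -0.2, 106.5]
force: [0.2, 0.6, -2.2]
grip_width: 0.034
grasp_force: 40.0
```

Request:
{"name": "jog_arm", "arguments": {
  "motion": [
    [[0,0,0,0,0,0,1],[0,0,0,0,0,0,1]]
  ]
}}

```text
time_s: 8.85
tool_pos: [0.4984, -0.2612, 0.1818]
tool_rot: [-179.9, -0.0, 106.3]
force: [-0.2, -0.1, -2.1]
grip_width: 0.0339
grasp_force: 40.0
```

```bash
python3 go.py .4985 -.2624 .165 106.5
```

```text
shift [-0.012 -0.002  0.168] turn [-0.0003 -0.0002 -0.001 ]
{'time_s': np.float64(8.85), 'tool_pos': array([ 0.4984, -0.2612,  0.1818]), 'tool_rot': array([-1.799478e+02, -4.290000e-02,  1.063247e+02]), 'force': array([-0.1743, -0.1112, -2.115 ]), 'wrist_torque': array([ 0.0069, -0.1518, -0.0056]), 'grip_width': np.float64(0.0339), 'grasp_force': np.float64(39.9844), 'qpos': array([ 62.974 ,  14.1317, -43.4916,  98.6668,  10.2132,  71.3298,
        33.3731])}
```

```bash
python3 - <<'E'
from ortho import *
im,d,C=load("wE"); c=env.camera_info("wrist"); Ct=(C[0],C[1],c["mount"])
for dy in(0,.0014): print(dy,proj(Ct,[[.017,-.017+dy,-.0155],[.017,.017+dy,-.0155],[0.0405,dy,.0184],[0.01,dy-.0392,.0184],[.01,dy+.0392,.0184]]).round(1).tolist())
q=cloud(Ct,d)
for v in (225,240,250): 
    row=q[v]; i=np.where((row[:,2]<.024)&(row[:,2]>.01))[0]; print(v,i.min(),i.max(),row[i.min()].round(4),row[i.max()].round(4))
for v in (285,295,305):
    g=im[v].mean(1); print(v,g[255:275:1].astype(int),g[352:372].astype(int))
k=q[(abs(q[...,1])<.014)&(q[...,2]<-.010)&(q[...,2]>-.02)&(q[...,0]<.0165)&(q[...,0]>.0)]
print("hub top",len(k),k.min(0),k.max(0),np.linalg.lstsq(np.c_[k[:,:2],np.ones(len(k))],k[:,2],rcond=None)[0])
k=q[(abs(q[...,1])<.02)&(q[...,2]<.03)&(q[...,2]>.01)&(q[...,0]<.034)&(q[...,0]>.022)]
print("disc",len(k),np.linalg.lstsq(np.c_[k[:,:2],np.ones(len(k))],k[:,2],rcond=None)[0])
E
```

```text
0 [[257.7, 284.1], [359.0, 284.2], [309.2, 195.2], [215.6, 267.0], [403.3, 267.2]]
0.0014 [[261.8, 284.1], [363.2, 284.2], [312.8, 195.2], [218.9, 267.0], [406.6, 267.2]]
225 249 378 [ 0.0278 -0.0246  0.0198] [0.0281 0.0279 0.0189]
240 235 393 [ 0.0216 -0.0306  0.0193] [0.0216 0.0344 0.0193]
250 226 400 [ 0.0175 -0.0344  0.0185] [0.0177 0.0373 0.0181]
285 [ 6  5 11 12 11 15  8 15 37 67 81 86 86 86 86 86 89 89 84 83] [83 82 84 84 88 88 89 90 87 91 82 66 36 13 11 15  7 13  9  9]
295 [ 11  14  13  13  15   6   8  27  76 121 138 142 145 146 145 146 145 142
 140 139] [138 139 138 142 143 143 146 148 146 145 140 122  76  32  10  11   9  14
  18  17]
305 [ 12   6   9  15   8  12  16  20  58 115 139 142 141 143 143 144 143 142
 140 138] [137 137 140 142 144 145 143 147 142 143 137 112  53  15  13  10  10   9
  13  14]
hub top 2405 [ 0.00352546 -0.01396838 -0.01788648] [ 0.01646487  0.01399959 -0.01000122] [ 0.17647884  0.00051108 -0.01706007]
disc 2870 [ 0.15124136 -0.01469601  0.01461134]
```

```bash
python3 - <<'E'
from ortho import *
c=env.camera_info("wrist"); print(c["camera_matrix"],c["k1"]); print(c["mount"])
C=(c["camera_matrix"],c["k1"],c["mount"]); print(proj(C,[[.0405,0,.0184]]))
im,d,_=load("wE")
for v,u in((210,313),(225,313),(240,313),(250,300),(270,313),(300,290),(310,290),(365,280)): print(v,u,d[v-1:v+2,u-1:u+2].mean().round(4))
E
```

```text
[[428.21899452   0.         313.53590169]
 [  0.         428.21899452 227.41871846]
 [  0.           0.           1.        ]] -0.10228388663028153
[[ 8.01299515e-04 -9.62631948e-01 -2.70811911e-01  7.40996543e-02]
 [ 9.99999426e-01  9.63949637e-04 -4.67592658e-04  1.80049394e-03]
 [ 7.11168675e-04 -2.70811381e-01  9.62632168e-01 -1.48207493e-01]
 [ 0.00000000e+00  0.00000000e+00  0.00000000e+00  1.00000000e+00]]
[[309.2206091  195.15537491]]
210 313 0.1712
225 313 0.1727
240 313 0.175
250 300 0.1756
270 313 0.1416
300 290 0.1446
310 290 0.1456
365 280 0.152
```

```bash
for i in 1 2; do python3 - <<'E'
from ortho import *
for i in range(2): print(env.camera_info("wrist")["mount"][:3,3].round(5),env.camera_info("top")["origin"],env.get_obs()["tool_pos"].round(5), env.get_obs()["time_s"])
E
done; ls -la --time-sort pics | head -3
```

```text
[ 0.0741   0.0018  -0.14821] [0.457318   0.09605332 1.29804877] [ 0.49843 -0.26123  0.18185] 8.85
[ 0.0741   0.0018  -0.14821] [0.457318   0.09605332 1.29804877] [ 0.49843 -0.26123  0.18185] 8.85
[ 0.0741   0.0018  -0.14821] [0.457318   0.09605332 1.29804877] [ 0.49843 -0.26123  0.18185] 8.85
[ 0.0741   0.0018  -0.14821] [0.457318   0.09605332 1.29804877] [ 0.49843 -0.26123  0.18185] 8.85ls: unrecognized option '--time-sort'
Try 'ls --help' for more information.
```

```bash
python3 - <<'E'
from h import *
for n,p,r in (("wA",[.4985,-.2619,.2612],[-179.98,.03,14.16]),("wB",[.5116,-.1997,.2614],[179.93,.06,13.79]),("wC",[.505,.1997,.2613],[179.99,.03,13.99]),("wD",[.5002,.2385,.2409],[179.95,.08,13.84]),("wE",[.5004,.2386,.182],[179.98,.03,70.42])):
    m=np.linalg.inv(T(p,r))@np.load(f"pics/{n}.npz")["M"]; print(n,m[:3,3].round(4), (m[:3,:3]).round(4).ravel()[[3,4,5,6]])
E
```

```text
wA [ 0.076  -0.     -0.1483] [ 1.e+00  8.e-04 -0.e+00  2.e-04]
wB [ 0.076  -0.     -0.1483] [ 1.e+00  8.e-04 -0.e+00  2.e-04]
wC [ 0.076   0.     -0.1482] [1.e+00 8.e-04 0.e+00 2.e-04]
wD [ 0.076   0.     -0.1482] [1.e+00 9.e-04 1.e-04 1.e-04]
wE [ 0.0752  0.0015 -0.1482] [ 1.e+00  9.e-04 -5.e-04  8.e-04]
```

The wrist camera's mount reading changes with yaw in a way that fits a fixed world-frame offset of about (1.75, 0.4) mm. Corrected for that, the shaft is at (0.4967, -0.2628). The gear centre sits 1.05 mm towards tool -x, so I aim the TCP at (0.4964, -0.2618).

```bash
python3 go.py .4964 -.2618 .1524 106.5
```

```text
shift [-0.    -0.021  0.295] turn [-0.0003 -0.0002 -0.001 ]
{'time_s': np.float64(8.85), 'tool_pos': array([ 0.4984, -0.2612,  0.1818]), 'tool_rot': array([-1.799478e+02, -4.290000e-02,  1.063247e+02]), 'force': array([-0.1743, -0.1112, -2.115 ]), 'wrist_torque': array([ 0.0069, -0.1518, -0.0056]), 'grip_width': np.float64(0.0339), 'grasp_force': np.float64(39.9844), 'qpos': array([ 62.974 ,  14.1317, -43.4916,  98.6668,  10.2132,  71.3298,
        33.3731])}
```

Request:
{"name": "jog_arm", "arguments": {
  "motion": [
    [[0,-0.021,0.15,0,0,-0.001,1],[0,-0.021,0.3,0,0,-0.001,1],[0,-0.021,0.3,0,0,-0.001,1],[0,-0.021,0.3,0,0,-0.001,1]]
  ]
}}

```text
time_s: 9.25
tool_pos: [0.4961, -0.2621, 0.1516]
tool_rot: [-179.9, -0.1, 106.6]
force: [0.5, -0.2, -1.7]
grip_width: 0.0334
grasp_force: 40.0
```

Request:
{"name": "jog_arm", "arguments": {
  "motion": [
    [[0,0,0,0,0,0,1],[0,0,0,0,0,0,1]]
  ]
}}

```text
time_s: 9.45
tool_pos: [0.497, -0.2626, 0.1531]
tool_rot: [180.0, 0.0, 106.6]
force: [0.2, -0.2, -1.5]
grip_width: 0.0336
grasp_force: 40.0
```

```bash
python3 go.py .4964 -.2618 .14 106.5
```

```text
shift [ 0.009 -0.004  0.131] turn [0.0002 0.0003 0.0006]
{'time_s': np.float64(9.45), 'tool_pos': array([ 0.497 , -0.2626,  0.1531]), 'tool_rot': array([1.799632e+02, 4.740000e-02, 1.066089e+02]), 'force': array([ 0.1977, -0.2292, -1.5383]), 'wrist_torque': array([-0.0419, -0.1274, -0.0315]), 'grip_width': np.float64(0.0336), 'grasp_force': np.float64(39.9844), 'qpos': array([ 62.7172,  15.4886, -43.1585, 100.7735,  11.368 ,  68.1349,
        32.9522])}
```

Request:
{"name": "jog_arm", "arguments": {
  "motion": [
    [[0.008,-0.004,0.03,0,0,0,1],[0.008,-0.004,0.06,0,0,0,1],[0.008,-0.004,0.09,0,0,0,1],[0.008,-0.004,0.12,0,0,0,1],[0.008,-0.004,0.12,0,0,0,1]]
  ]
}}

```text
time_s: 9.95
tool_pos: [0.4956, -0.2617, 0.1399]
tool_rot: [-180.0, -0.0, 106.6]
force: [-0.7, -0.2, -1.8]
grip_width: 0.0337
grasp_force: 40.0
```

```bash
python3 go.py .4964 -.2618 .125 106.5
```

```text
shift [-0.004  0.007  0.149] turn [-0.0002 -0.0003  0.0006]
{'time_s': np.float64(9.95), 'tool_pos': array([ 0.4956, -0.2617,  0.1399]), 'tool_rot': array([-1.799598e+02, -4.650000e-02,  1.066115e+02]), 'force': array([-0.719 , -0.1618, -1.7613]), 'wrist_torque': array([-0.0031, -0.1032, -0.0364]), 'grip_width': np.float64(0.0337), 'grasp_force': np.float64(39.9843), 'qpos': array([ 62.4891,  16.1402, -42.9794, 101.7171,  11.8815,  66.8419,
        32.5269])}
```

The pin has entered the bore with no contact force. Going on down towards the spline crests.

Request:
{"name": "jog_arm", "arguments": {
  "motion": [
    [[0,0.004,0.05,0,0,0,1],[0,0.004,0.1,0,0,0,1],[0,0.004,0.15,0,0,0,1],[0,0.004,0.19,0,0,0,1],[0,0.004,0.19,0,0,0,1]]
  ]
}}

```text
time_s: 10.45
tool_pos: [0.4959, -0.2615, 0.1207]
tool_rot: [-179.9, -0.1, 106.6]
force: [0.4, 0.7, -2.9]
grip_width: 0.0338
grasp_force: 40.0
```

Request:
{"name": "jog_arm", "arguments": {
  "motion": [
    [[0,0,0.02,0,0,0,1],[0,0,0.04,0,0,0,1],[0,0,0.06,0,0,0,1],[0,0,0.08,0,0,0,1],[0,0,0.08,0,0,0,1]]
  ]
}}

```text
time_s: 10.95
tool_pos: [0.4962, -0.2617, 0.1132]
tool_rot: [-180.0, -0.0, 106.6]
force: [-0.5, 0.4, -2.8]
grip_width: 0.0338
grasp_force: 40.0
```

```bash
python3 go.py .4964 -.2618 .11 106.5
```

```text
shift [-0.002  0.001  0.032] turn [-0.0001 -0.0001  0.0006]
{'time_s': np.float64(10.95), 'tool_pos': array([ 0.4962, -0.2617,  0.1132]), 'tool_rot': array([-1.799811e+02, -1.610000e-02,  1.066105e+02]), 'force': array([-0.4822,  0.3965, -2.752 ]), 'wrist_torque': array([-0.026 , -0.1219,  0.0027]), 'grip_width': np.float64(0.0338), 'grasp_force': np.float64(39.9843), 'qpos': array([ 61.7942,  17.8682, -42.4837, 103.2082,  13.3212,  64.0635,
        31.4104])}
```

The underside is at 81 mm, below the 84 mm crests, with no force, so the slots are meshing.

Request:
{"name": "jog_arm", "arguments": {
  "motion": [
    [[0,0,0.03,0,0,0,1],[0,0,0.06,0,0,0,1],[0,0,0.09,0,0,0,1],[0,0,0.12,0,0,0,1],[0,0,0.12,0,0,0,1]]
  ]
}}

```text
time_s: 11.45
tool_pos: [0.496, -0.2616, 0.1009]
tool_rot: [-180.0, -0.0, 106.6]
force: [-0.3, 0.6, -2.1]
grip_width: 0.0333
grasp_force: 40.0
```

Request:
{"name": "jog_arm", "arguments": {
  "motion": [
    [[0,0,0.02,0,0,0,1],[0,0,0.04,0,0,0,1],[0,0,0.06,0,0,0,1],[0,0,0.08,0,0,0,1],[0,0,0.08,0,0,0,1]]
  ]
}}

```text
time_s: 11.95
tool_pos: [0.4965, -0.2617, 0.0947]
tool_rot: [-180.0, 0.0, 106.6]
force: [-3.7, 1.8, 9.0]
grip_width: 0.0338
grasp_force: 40.0
```

```bash
python3 go.py .4964 -.2618 .0924 106.5
```

```text
shift [-0.001 -0.001  0.023] turn [-0.0002  0.0002  0.0006]
{'time_s': np.float64(11.95), 'tool_pos': array([ 0.4965, -0.2617,  0.0947]), 'tool_rot': array([-1.799670e+02,  3.590000e-02,  1.066164e+02]), 'force': array([-3.7104,  1.7774,  8.9977]), 'wrist_torque': array([ 0.3534,  0.847 , -0.0865]), 'grip_width': np.float64(0.0338), 'grasp_force': np.float64(39.985), 'qpos': array([ 61.2377,  19.1416, -42.0585, 104.1569,  14.4385,  62.1628,
        30.554 ])}
```

Request:
{"name": "jog_arm", "arguments": {
  "motion": [
    [[0,0,0.01,0,0,0,1],[0,0,0.02,0,0,0,1],[0,0,0.03,0,0,0,1],[0,0,0.03,0,0,0,1]]
  ],
  "grip_force": 60
}}

```text
time_s: 12.35
tool_pos: [0.4965, -0.2617, 0.0924]
tool_rot: [-180.0, 0.1, 106.6]
force: [-5.1, 1.9, 11.3]
grip_width: 0.034
grasp_force: 60.0
```

```bash
python3 go.py .4964 -.2618 .0924 106.5
```

```text
shift [-0.    -0.002 -0.   ] turn [-0.0003  0.0003  0.0006]
{'time_s': np.float64(12.35), 'tool_pos': array([ 0.4965, -0.2617,  0.0924]), 'tool_rot': array([-1.799518e+02,  5.450000e-02,  1.066163e+02]), 'force': array([-5.1156,  1.9406, 11.2889]), 'wrist_torque': array([ 0.514 ,  1.1456, -0.0406]), 'grip_width': np.float64(0.034), 'grasp_force': np.float64(59.985), 'qpos': array([ 61.1519,  19.3082, -41.998 , 104.2708,  14.6039,  61.9286,
        30.4223])}
```

Request:
{"name": "jog_arm", "arguments": {
  "motion": [
    [[0,0,0.01,0,0,0,1],[0,0,0.01,0,0,0,1],[0,0,0.01,0,0,0,1]]
  ]
}}

```text
time_s: 12.65
tool_pos: [0.4966, -0.2617, 0.0924]
tool_rot: [-179.9, 0.1, 106.6]
force: [-7.6, 3.0, 17.5]
grip_width: 0.0337
grasp_force: 60.0
```

Request:
{"name": "jog_arm", "arguments": {
  "motion": [
    [[0,0,0.01,0,0,0,1],[0,0,0.01,0,0,0,1],[0,0,0.01,0,0,0,1]]
  ]
}}

```text
time_s: 12.95
tool_pos: [0.4966, -0.2618, 0.0923]
tool_rot: [-179.9, 0.1, 106.6]
force: [-9.3, 3.9, 23.7]
grip_width: 0.0334
grasp_force: 60.0
```

```bash
python3 go.py .4964 -.2618 .0924 106.5; python3 shot.py wF; python3 - <<'E'
from ortho import *
im,d,C=load("wF"); q=cloud(C,d); o=env.get_obs(); c=T(o["tool_pos"],o["tool_rot"])
t=(q.reshape(-1,3)-c[:3,3])@c[:3,:3]; t=t.reshape(480,640,3)
k=q[(abs(t[...,1])<.02)&(t[...,0]>.022)&(t[...,0]<.034)&(t[...,2]<.03)&(t[...,2]>.01)]; print("disc top z",np.median(k[:,2]))
k=q[(abs(t[...,1])<.014)&(t[...,0]>.005)&(t[...,0]<.015)&(t[...,2]<-.01)&(t[...,2]>-.022)]; print("hub top z",np.median(k[:,2]))
E
```

```text
shift [ 0.    -0.002 -0.001] turn [-0.0005  0.0005  0.0006]
{'time_s': np.float64(12.95), 'tool_pos': array([ 0.4966, -0.2618,  0.0923]), 'tool_rot': array([-1.799047e+02,  9.670000e-02,  1.066124e+02]), 'force': array([-9.2828,  3.8784, 23.6586]), 'wrist_torque': array([ 0.9869,  2.2166, -0.0434]), 'grip_width': np.float64(0.0334), 'grasp_force': np.float64(59.9875), 'qpos': array([ 61.1007,  19.3315, -41.992 , 104.2579,  14.6882,  61.9432,
        30.3361])}
12.95 [ 0.4966 -0.2618  0.0923] [-1.7990e+02  1.0000e-01  1.0661e+02] [ 61.1  19.3 -42.  104.3  14.7  61.9  30.3]
disc top z 0.07391891329607339
hub top z 0.10799443885741958
```

The force rises with no further motion. The disc top reads 73.9 mm and the hub top 108.0 mm, against 74 and 108 expected, so the gear is fully home. Handing in.

```bash
python3 -c "
from cell import env
print(env.sign_off())"
```

```text
the job is handed in; nothing more can be done
None
```

The gear is meshed on the splines with its underside at the 60 mm home height. It is still gripped at 60 N and pressed against the washer stop with about 25 N. The job is handed in, but no verdict came back.

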